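Unload the dish-marking jig

TASK

The small lidded dish in the marking jig is ready to be warmed. Take the windowed guide plate by its bar handle, draw it straight up off the two dowels, keep it level (right way up) all the way and lower it into the shallow white tray so that it lies flat on the tray's floor, letting go only once it is down. Then pick the small dish off the jig's pedestal, set it down gently and upright, wholly on the round metal top of the warming plate, let go, and leave everything else on the bench where it is.

Things in the scene. Friction and masses are not known exactly. Their poses are not given: they have to be found in the camera images.
- jig: Marking jig, fixed: dark steel base 120 (x) x 210 (y) x 15 mm high. Origin: centre of its underside. In the middle a white pedestal, 40 mm diameter, top 33 mm above the bench. At y = +75 and -75 mm stand two steel dowels, 10 mm diameter, tapered tips, from a 22 mm diameter shoulder at 52 mm height up to 87 mm. The guide plate starts resting on the shoulders.
- guide_plate: Loose aluminium plate 96 (x) x 180 (y) x 10 mm, about 0.4 kg, with a 55 mm round window and 11 mm holes at y = +75 and -75 mm, close over the dowels; it must rise 35 mm to be free. Origin: centre of its underside, z up; starts parallel to the jig. Black bar handle over the window, along y: 14 mm wide, 90 mm long, spanning 40 to 56 mm above the underside, on two posts 74 mm apart, open under.
- plate_handle (a point): Centre of the guide plate's bar handle, 48 mm above the plate's underside, straight over the plate's centre of mass; axes as the plate's.
- small_dish: Small round lidded dish, clear plastic with cream agar, 60 mm diameter, 16 mm high, about 30 g, loose. Origin: centre of its underside, z up. Starts nearly centred on the jig's pedestal (underside 33 mm above the bench), under the plate's window, overhanging the pedestal by 10 mm all round. The bystander dishes are 90 mm across.
- white_tray: Shallow open white plastic tray, fixed to the bench, outside 150 (x) x 230 (y) x 18 mm high, walls and floor 4 mm thick, so the clear inside is 142 x 222 mm and the floor's top lies 4 mm above the bench. Origin: centre of its underside. The guide plate fits flat inside with its long side along the tray's y, either way round.
- warmer: Warming plate, fixed to the bench: white box 150 x 150 mm, with a round aluminium top 110 mm in diameter, 45 mm above the bench, at its middle. Origin: centre of its underside.
- warmer_top (a point): Centre of the warming plate's round aluminium top, 45 mm above the bench.
- jig_pedestal (a point): Centre of the top of the jig's white pedestal, 33 mm above the bench.
- dish_a: Bystander: lower 90 mm dish (16 mm high) of a stack of two beyond the task's things. Leave alone. Origin: centre of its underside.
- dish_b: Bystander: upper 90 mm dish of that stack. Leave alone. Origin: centre of its underside.
- dish_c: Bystander: single 90 mm dish with brown agar, 16 mm high, beyond the task's things. Leave alone. Origin: centre of its underside.
- spreader: Bystander: spatula, 160 mm long, lying between the robot and the jig, tray and warming plate. Leave alone. Origin: on the tool, at its underside.
- wash_bottle: Bystander: white bottle with a red cap, 64 mm diameter, 150 mm high, at the back. Leave alone. Origin: centre of its underside.
Mind the look-alikes: they are no part of the job. Several things have the shape of the warmer; the one meant has the colours described above.

How it is judged:
By the outcome, as a careful person would: the job done as asked, in the order asked, and still so for the second after the job is handed in, with the robot touching nothing.
It also fails if it takes over 72 s, if anything falls off the work surface, if the arm or the gripper's body presses on something with over 40 N, if the wrist force passes 120 N, or if a joint passes its speed limit or range.

ROBOT

A 6-joint arm with a two-finger parallel gripper is mounted at the origin on the work surface. World frame = base frame: x ahead of the robot, y to its left, z up, the work surface at z = 0. Lengths are in m, angles in degrees, forces in N, time in s.
With the tool pointing down it reaches from about 0.35 to 0.875 m from the base axis. Payload 4.2 kg.
Tool frame: the origin (TCP) lies at the very end of the fingers, on their centre line; the grasp point (between the pads) lies behind it (r.grip_point_offset is the z of the grasp point in the tool frame, in m); z points along the fingers, y is the direction in which the jaws open and shut (so a half turn about z gives the same grasp; the last joint's range is limited). The gripper opens to 87 mm and grips with 3 to 60 N. Pads are 19 mm wide; open, the fingers measure 117 mm over their backs; the gripper's body (75 mm by 190 mm) begins 51 mm behind the grasp point.
Start: joints at [82.139, 22.042, 0.453, 0, -68.411, -14.817], TCP at [0.241, 0.577, 0.223] pointing down, gripper open.
Joint ranges: [-179.83, 179.83], [-69.29, 118.12], [-61.27, 80.66], [-181.25, 117.63], [-171.15, -9.14], [-177.46, 177.46]. Speed limits (degrees/s): [159.86, 159.86, 180, 180, 180, 180].

INTERFACE

Orientations are given as a 3x3 rotation matrix whose columns are the frame's x, y, z axes.
In Python, from station import r, capture, workorder gives the robot as it stands. The module is installed in compiled form; this text tells all that it offers.
- The arm moves only by the shell command python3 -m crank 'ROWS'. ROWS is JSON, a list of rows, each an object with "delta_rot": the turn, a rotation vector about the tool's x, y, z in rad, a list of three; "linear": the shift along the tool's x, y, z in m, a list of three; "gripper": the opening in per cent of the stroke, from 0 (shut) to 100 (fully open). A call has 1 to 10 rows; each row shifts and turns the commanded pose from where the row before left it, along the tool's axes as they then stand; what a row does not reach is not made up. A row lasts 1/8 s, in which the tool goes at most 62.5 mm and 10.7 degrees, less where a joint would pass 70% of its speed; a pose out of reach is approached as far as the arm can. A call is refused whole if a number of a shift passes 0.0625 or a number of a turn 0.188, either way. A call with a gripper value outside its range is refused whole. The fingers move at their own pace and stop on an object; the grip force is fixed at half the most. Time passes only in rows, so rows that do not move let the fingers close. It gives the time, the measured TCP pose, the force and the opening at its end, in the units of the state.
- r.sense(): the state, without advancing time (a new reading comes with each control period).
- capture(name): name is "side" or "top"; returns a dict with "img" (480x640x3 uint8, blue, green, red), "fx", "fy", "cx", "cy" (pixels), "dist_coeffs" ([k1, k2, p1, p2, k3] as OpenCV has them; the pictures are not rectified), "world_from_camera" (4x4, takes a point from camera to world coordinates). Camera axes: x right, y down, z forward; pixel columns grow to the right and rows downward; lengths in m; the calibration is good to about 2 mm. A picture is of the moment at which its call begins. There is no depth.
- workorder.finish_job(): hands the job in, once; it reports no verdict.
The state is a dict: "time_s": time; "joints": joint angles; "joint_velocities": joint speeds; "effort": joint torques, N m; "tcp_pos": TCP position; "ee_rot": TCP orientation; "wrist_force": force on the tool from outside, world axes, zero at the start; "moment": the same for the moment, N m; "gripper_width": opening from 0.0 (shut) to 1.0 (fully open).
Only numpy, scipy, OpenCV 4.12 (cv2) and the standard library are available. Lean on these libraries where they do the work, as an engineer would, in place of code of your own. Each camera call takes 0.05 s, during which the arm holds its last target.

## Working session

There is one attempt and no reset: what is moved stays moved. The work goes in short steps, Python scripts to look and compute and a shell command to move; the robot and the scene stay as the last step left them, time stands still between calls to the robot, and variables do not carry over. Pictures are saved under pics/ and viewed, and the job is handed in when it is done.

```bash
mkdir -p pics
python3 - <<'E'
from station import r, capture
import cv2, numpy as np
for n in ("side","top"):
    c=capture(n); cv2.imwrite(f"pics/{n}0.png",c["img"])
    print(n,c["fx"],c["fy"],c["cx"],c["cy"],c["dist_coeffs"]);print(np.round(c["world_from_camera"],4))
s=r.sense()
for k,v in s.items(): print(k,np.round(v,4))
print(r.grip_point_offset)
E
```

```text
side 517.9149750299358 517.9149750299358 313.54420756914413 233.90442440955718 [-0.01193394  0.          0.          0.          0.        ]
[[ 0.9979 -0.0256  0.0602  0.4344]
 [-0.0631 -0.6202  0.7819 -0.7738]
 [ 0.0173 -0.784  -0.6205  0.7762]
 [ 0.      0.      0.      1.    ]]
top 462.8310402447683 462.8310402447683 327.0779183071813 244.14562753349432 [-0.08842917  0.          0.          0.          0.        ]
[[-0.0288 -0.9805  0.1942  0.278 ]
 [-0.9996  0.0274 -0.0099  0.0797]
 [ 0.0044 -0.1944 -0.9809  1.1837]
 [ 0.      0.      0.      1.    ]]
time_s 0.1
joints [ 8.21391e+01  2.20842e+01  3.87700e-01 -2.40000e-02 -6.84112e+01
 -1.48149e+01]
joint_velocities [-0.0007 -0.1931  0.288   0.1837 -0.074   0.0074]
effort [-5.00000e-04 -3.91689e+01  1.87935e+01  4.23190e+00  1.35000e-02
 -1.00000e-04]
tcp_pos [0.2407 0.5762 0.2216]
ee_rot [[ 9.226e-01 -3.857e-01 -6.000e-04]
 [-3.857e-01 -9.226e-01 -1.800e-03]
 [ 1.000e-04  1.900e-03 -1.000e+00]]
wrist_force [-0.1755  0.281  -0.1698]
moment [ 0.031   0.018  -0.0136]
gripper_width 1.0022
-0.0187
```

View pics/top0.png

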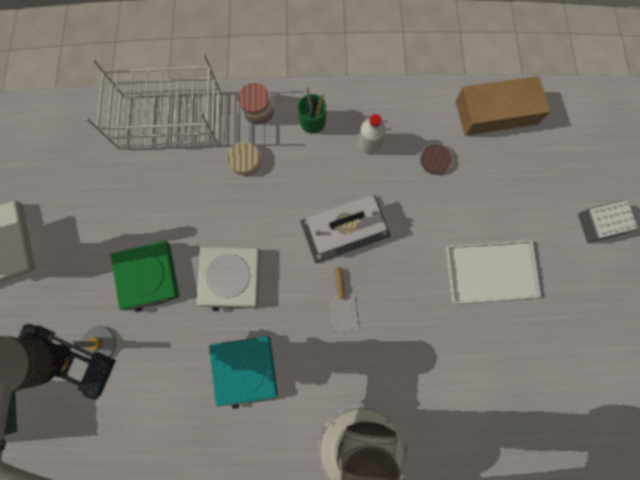

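View pics/side0.png

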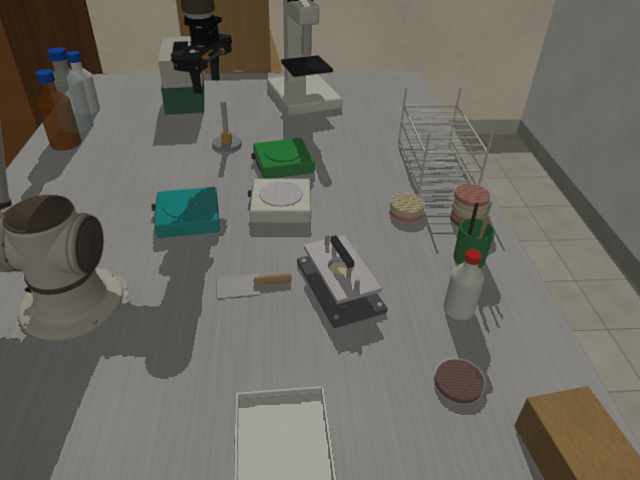

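The top view has up = +x and left = +y. Three things have the warmer's shape: white (228,276), green (145,275) and teal (243,371). The white box with the grey metal disc fits the description. The jig is at (345,228), the tray at (493,272) and the spreader at (343,300). I'll enlarge these to confirm.

Run:
```python
import cv2
t=cv2.imread("pics/top0.png")
cv2.imwrite("pics/jig_crop.png",cv2.resize(t[180:280,280:413],None,fx=6,fy=6,interpolation=cv2.INTER_CUBIC))
a=cv2.resize(t[235:320,180:280],None,fx=4,fy=4,interpolation=cv2.INTER_CUBIC)
b=cv2.resize(t[230:315,445:545],None,fx=4,fy=4,interpolation=cv2.INTER_CUBIC)
cv2.imwrite("pics/wt_crop.png",cv2.hconcat([a,b]))
s=cv2.imread("pics/side0.png")
cv2.imwrite("pics/jigs_crop.png",cv2.resize(s[225:330,285:395],None,fx=5.5,fy=5.5,interpolation=cv2.INTER_CUBIC))
```

```text
(no output)
```

View pics/jig_crop.png

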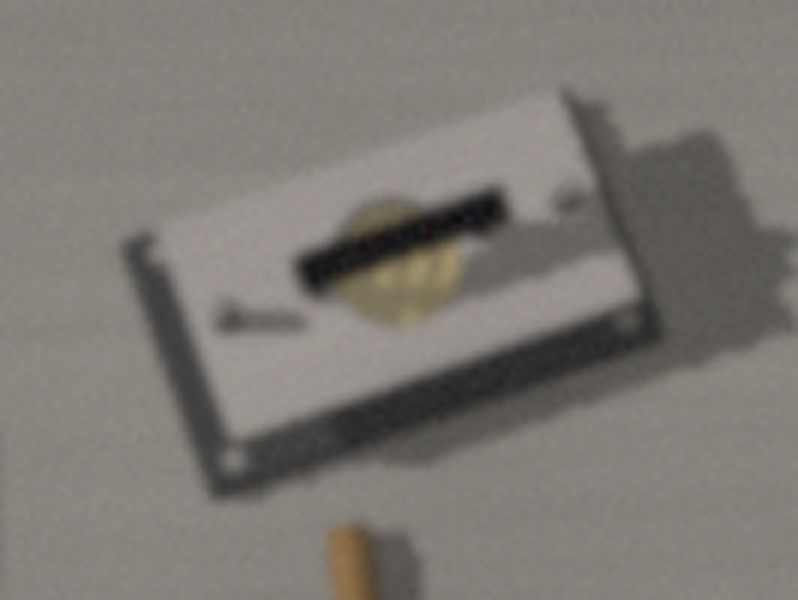

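View pics/wt_crop.png

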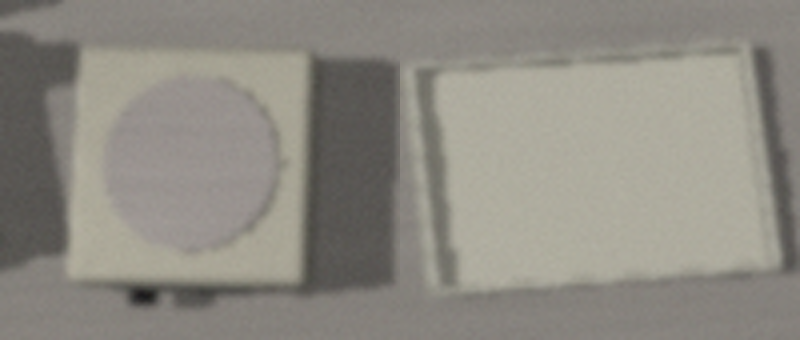

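View pics/jigs_crop.png

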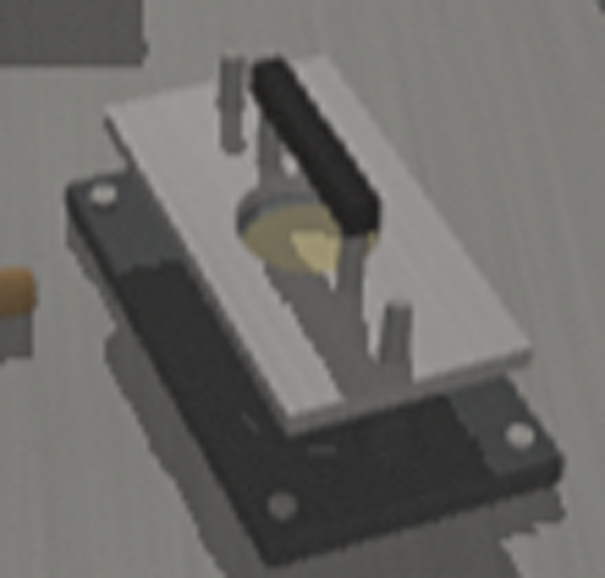

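```bash
cat > h.py <<'E'
import numpy as np, cv2
from station import r, capture
def cams(): return {n:capture(n) for n in ("top","side")}
def KD(c): return np.array([[c["fx"],0,c["cx"]],[0,c["fy"],c["cy"]],[0,0,1]]),np.array(c["dist_coeffs"],float)
def ray(c,uv):
    K,D=KD(c); p=cv2.undistortPoints(np.array(uv,float).reshape(-1,1,2),K,D)[:,0]
    T=np.array(c["world_from_camera"]); return T[:3,3],np.c_[p,np.ones(len(p))]@T[:3,:3].T
def onz(c,uv,z):
    o,d=ray(c,uv); return o+d*((z-o[2])/d[:,2])[:,None]
def proj(c,P):
    K,D=KD(c);T=np.linalg.inv(np.array(c["world_from_camera"]))
    return cv2.projectPoints(np.array(P,float).reshape(-1,1,3),cv2.Rodrigues(T[:3,:3])[0],T[:3,3],K,D)[0][:,0]
def crop(pts,f,ox,oy): return (np.array(pts,float)+.5)/f-.5+[ox,oy]
E
python3 - <<'E'
from h import *
C=cams()
def rep(n,P,l=None):
    e=np.diff(np.r_[P,P[:1]],axis=0); print(n,"c",np.round(P.mean(0)*1000,1),"edges",np.round(np.linalg.norm(e,axis=1)*1000,1),"ang",np.round(np.degrees(np.arctan2(e[:,1],e[:,0])),1))
rep("plate top",onz(C["top"],crop([(155,222),(562,92),(640,300),(234,438)],6,280,180),.062))
rep("plate side",onz(C["side"],crop([(105,107),(328,57),(530,350),(290,415)],5.5,285,225),.062))
rep("handle top",onz(C["top"],crop([(298,263),(498,190),(506,220),(312,292)],6,280,180),.108))
rep("base top",onz(C["top"],crop([(125,248),(212,492),(657,335),(590,100)],6,280,180),.015))
rep("tray",onz(C["top"],crop([(15,68),(350,45),(385,268),(37,290)],4,445,230),.018))
rep("warmbox",onz(C["top"],crop([(80,48),(312,52),(304,283),(69,278)],4,180,235),.043))
d=onz(C["top"],crop([(104,165),(280,163),(193,76),(193,251)],4,180,235),.045);print("disc",np.round(d*1000,1),d.mean(0))
E
```

```text
plate top c [552.   19.6  62. ] edges [180.2  95.  178.2  97.3] ang [ -73.3 -162.9  107.5   18.3]
plate side c [553.4  20.1  62. ] edges [ 95.6 179.3  93.5 180.2] ang [  17.   -72.5 -162.5  108.2]
handle top c [549.1  19.7 108. ] edges [85.8 12.8 83.2 13.1] ang [ -71.  -168.   109.3   23.5]
base top c [549.9  18.2  15. ] edges [113.6 203.6 108.9 214.1] ang [-162.   -71.9   12.5  106.7]
tray c [ 425.6 -360.1   18. ] edges [225.1 146.6 228.9 143.1] ang [ -87.7 -177.3   91.4    1.2]
warmbox c [430.9 318.6  43. ] edges [147.2 144.4 145.8 144.5] ang [-92.6 178.   87.5  -1.5]
disc [[431.4 372.6  45. ]
 [429.8 262.5  45. ]
 [486.1 317.4  45. ]
 [376.6 316.3  45. ]] [0.43100598 0.3172214  0.045     ]
```

Run:
```python
from h import *
C=cams()
def box(x,y,yaw,lx,ly,z):
    a=np.radians(yaw);R=np.array([[np.cos(a),-np.sin(a)],[np.sin(a),np.cos(a)]])
    p=np.array([[-1,-1],[1,-1],[1,1],[-1,1]])*[lx/2,ly/2]@R.T+[x,y]
    return np.c_[p,np.full(4,z)]
def disc(x,y,rad,z):
    t=np.linspace(0,2*np.pi,60);return np.c_[x+rad*np.cos(t),y+rad*np.sin(t),np.full(60,z)]
items=[(box(.5525,.0195,17.3,.096,.18,.062),(0,0,255)),(box(.5525,.0195,17.3,.12,.21,.015),(0,255,0)),(box(.5525,.0195,17.3,.014,.09,.108),(255,255,0)),
(box(.4256,-.3601,2,.150,.230,.018),(0,0,255)),(box(.4256,-.3601,2,.142,.222,.004),(0,255,0)),(disc(.431,.3172,.055,.045),(0,0,255)),(disc(.5525,.0195,.03,.049),(255,0,255))]
def ov(n,x0,y0,x1,y1,f):
    im=cv2.resize(C[n]["img"][y0:y1,x0:x1],None,fx=f,fy=f,interpolation=cv2.INTER_CUBIC)
    for P,c in items:
        u=(proj(C[n],P)-[x0,y0]+.5)*f-.5
        cv2.polylines(im,[np.int32(np.round(u*8))],True,c,1,cv2.LINE_AA,3)
    return im
a=ov("top",290,180,400,270,3.6);b=ov("side",285,225,395,315,3.6);c=ov("top",440,230,550,320,3.6);d=ov("side",225,380,345,480,3.3)[:324,:396]
h=np.vstack([np.hstack([a,b]),np.hstack([c[:276],d[:276,:396]])])[:600]
cv2.imwrite("pics/ov1.png",h)
```

```text
(no output)
```

View pics/ov1.png

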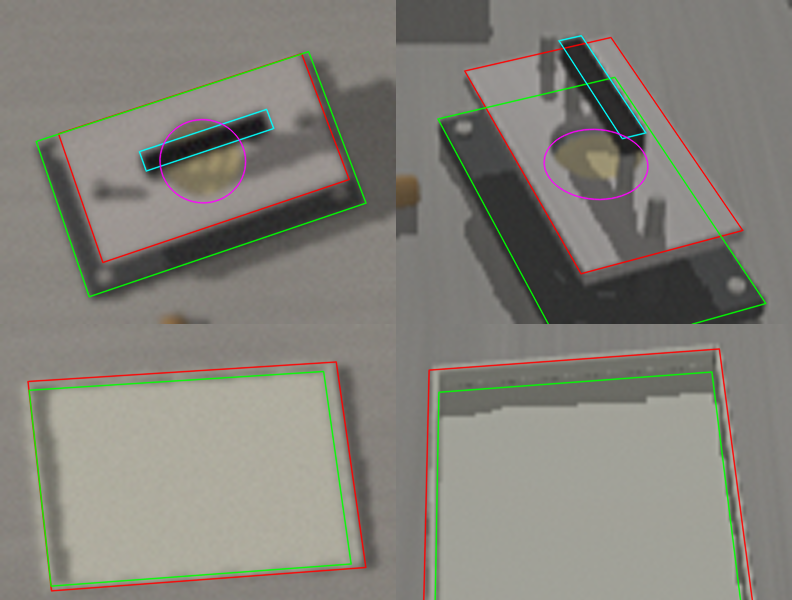

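The overlays fit in both views to about 1–2 mm. The plate is at (0.552, 0.0195) with yaw 17.3°, the tray at (0.4256, -0.360) with yaw about 2°, and the white warmer disc at (0.431, 0.317). First I turn +50° about tool z, so the jaws lie across the bar.

```bash
cat >> h.py <<'E'
def togo(x,y,z,theta=None):
    s=r.sense();R=np.array(s["ee_rot"]);p=np.array(s["tcp_pos"])
    th=np.degrees(np.arctan2(R[1,0],R[0,0]))
    print("tcp",np.round(p,4),"th %.2f"%th,"tool shift",np.round(R.T@(np.array([x,y,z])-p),4),"toolz turn",None if theta is None else round(np.radians(th-theta),4),"F",np.round(s["wrist_force"],1),"w",round(s["gripper_width"],3),"t",round(s["time_s"],2),"tilt",np.round(R[:2,2],4))
E
python3 -m crank '[{"delta_rot":[0,0,0.08],"linear":[0,0,0],"gripper":100},{"delta_rot":[0,0,0.15],"linear":[0,0,0],"gripper":100},{"delta_rot":[0,0,0.15],"linear":[0,0,0],"gripper":100},{"delta_rot":[0,0,0.15],"linear":[0,0,0],"gripper":100},{"delta_rot":[0,0,0.15],"linear":[0,0,0],"gripper":100},{"delta_rot":[0,0,0.13],"linear":[0,0,0],"gripper":100},{"delta_rot":[0,0,0.063],"linear":[0,0,0],"gripper":100},{"delta_rot":[0,0,0],"linear":[0,0,0],"gripper":100}]'
python3 -c "
from h import *
togo(.5515,.0195,.2,-72.7)"
```

```text
time_s: 1.3
tcp_pos: [0.2409, 0.5766, 0.2225]
ee_rot: [[0.298, -0.955, -0.0], [-0.955, -0.298, -0.0], [0.0, 0.0, -1.0]]
wrist_force: [0.2, -0.2, 0.2]
gripper_width: 1.003
tcp [0.2409 0.5766 0.2225] th -72.65 tool shift [ 0.6244 -0.1304  0.0225] toolz turn 0.0008 F [ 0.2 -0.2  0.2] w 1.003 t 1.3 tilt [-0.0001 -0.0002]
```

```bash
python3 -m crank '[{"delta_rot":[0,0,0],"linear":[0.024,-0.005,0],"gripper":100},{"delta_rot":[0,0,0],"linear":[0.048,-0.010,0],"gripper":100},{"delta_rot":[0,0,0],"linear":[0.048,-0.010,0],"gripper":100},{"delta_rot":[0,0,0],"linear":[0.048,-0.010,0],"gripper":100},{"delta_rot":[0,0,0],"linear":[0.048,-0.010,0],"gripper":100},{"delta_rot":[0,0,0],"linear":[0.048,-0.010,0],"gripper":100},{"delta_rot":[0,0,0],"linear":[0.048,-0.010,0],"gripper":100},{"delta_rot":[0,0,0],"linear":[0.048,-0.010,0],"gripper":100},{"delta_rot":[0,0,0],"linear":[0.048,-0.010,0],"gripper":100},{"delta_rot":[0,0,0],"linear":[0.048,-0.010,0],"gripper":100}]'
python3 -m crank '[{"delta_rot":[0,0,0],"linear":[0.048,-0.010,0],"gripper":100},{"delta_rot":[0,0,0],"linear":[0.048,-0.010,0],"gripper":100},{"delta_rot":[0,0,0],"linear":[0.048,-0.010,0.01],"gripper":100},{"delta_rot":[0,0,0],"linear":[0.024,-0.005,0.0125],"gripper":100},{"delta_rot":[0,0,0],"linear":[0,0,0],"gripper":100}]'
python3 -c "
from h import *
togo(.5515,.0195,.0813,-72.7)
C=cams()
a=cv2.resize(C['top']['img'][160:280,270:430],None,fx=4,fy=4,interpolation=cv2.INTER_CUBIC)
b=cv2.resize(C['side']['img'][140:340,260:420],None,fx=3,fy=3,interpolation=cv2.INTER_CUBIC)
cv2.imwrite('pics/a1.png',a);cv2.imwrite('pics/b1.png',b)"
```

```text
time_s: 2.55
tcp_pos: [0.4679, 0.1682, 0.2229]
ee_rot: [[0.299, -0.954, 0.001], [-0.954, -0.299, 0.0], [-0.0, -0.001, -1.0]]
wrist_force: [0.8, 0.8, 0.5]
gripper_width: 1.005
time_s: 3.18
tcp_pos: [0.5504, 0.018, 0.1987]
ee_rot: [[0.295, -0.955, -0.003], [-0.955, -0.295, -0.001], [-0.0, 0.003, -1.0]]
wrist_force: [0.4, -0.4, 0.4]
gripper_width: 1.001
tcp [0.5504 0.018  0.1987] th -72.83 tool shift [-0.0011 -0.0018  0.1174] toolz turn -0.0022 F [ 0.4 -0.4  0.4] w 1.001 t 3.17 tilt [-0.0027 -0.0006]
```

View pics/b1.png

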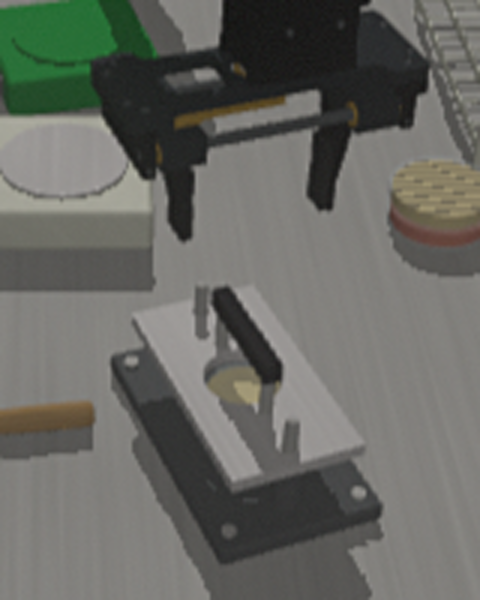

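View pics/a1.png

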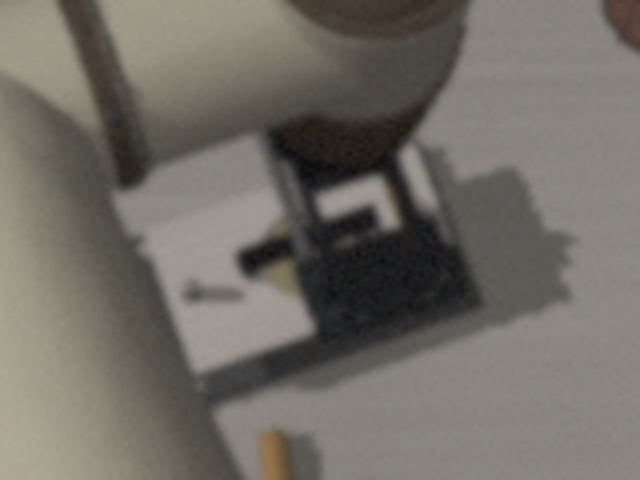

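The side crop shows the jaws open across the bar's short direction, with fingertips at crop (183,235) and (322,205) and the handle at (247,335) beneath. I go down to just above the bar's top and look again.

```bash
python3 -m crank '[{"delta_rot":[0,0,0],"linear":[-0.001,-0.0018,0.016],"gripper":100},{"delta_rot":[0,0,0],"linear":[0,0,0.024],"gripper":100},{"delta_rot":[0,0,0],"linear":[0,0,0.024],"gripper":100},{"delta_rot":[0,0,0],"linear":[0,0,0.016],"gripper":100},{"delta_rot":[0,0,0],"linear":[0,0,0],"gripper":100}]'
python3 -c "
from h import *
togo(.5515,.0195,.0813,-72.7)
C=cams()
b=cv2.resize(C['side']['img'][190:310,280:400],None,fx=5,fy=5,interpolation=cv2.INTER_CUBIC)
s=r.sense();R=np.array(s['ee_rot']);p=np.array(s['tcp_pos'])
for off in (-.0435,0,.0435):
    u=(proj(C['side'],[p+R[:,1]*off])[0]-[280,190]+.5)*5
    cv2.circle(b,tuple(np.int32(u)),3,(0,0,255),-1)
cv2.imwrite('pics/b2.png',b)"
```

```text
time_s: 3.9
tcp_pos: [0.5511, 0.0214, 0.1187]
ee_rot: [[0.298, -0.954, -0.003], [-0.954, -0.298, -0.001], [-0.0, 0.003, -1.0]]
wrist_force: [-0.8, 0.3, 0.2]
gripper_width: 0.998
tcp [0.5511 0.0214 0.1187] th -72.64 tool shift [0.0019 0.0001 0.0374] toolz turn 0.001 F [-0.8  0.3  0.2] w 0.998 t 3.9 tilt [-0.0028 -0.0008]
```

View pics/b2.png

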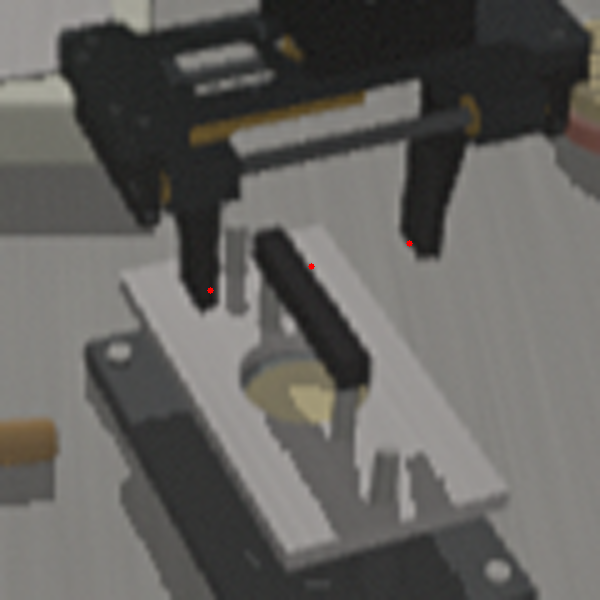

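Run:
```python
from h import *
C=cams(); t0=cv2.imread("pics/top0.png"); 
def hull(c,x,y,yaw):
    a=np.radians(yaw);R=np.array([[np.cos(a),-np.sin(a)],[np.sin(a),np.cos(a)]])
    P=[np.r_[R@[sx*.007,sy*.045]+[x,y],z] for sx in(-1,1) for sy in(-1,1) for z in(.092,.108)]
    return cv2.convexHull(np.float32(proj(c,P)))[:,0]
# dark-pixel fit over both images (subpixel by supersampling)
F=4;S={}
for n,im,b in(("top",t0,(320,200,375,240)),("side",C["side"]["img"],(322,228,362,274))):
    g=cv2.cvtColor(im,cv2.COLOR_BGR2GRAY)[b[1]:b[3],b[0]:b[2]].astype(float)
    S[n]=(cv2.resize(g,None,fx=F,fy=F,interpolation=cv2.INTER_LINEAR),b)
    print(n,np.percentile(g,[1,5,20,50]))
def score(n,x,y,yaw):
    g,b=S[n];m=np.zeros(g.shape,np.uint8)
    u=((hull(C[n],x,y,yaw)-b[:2]+.5)*F-.5)
    cv2.fillPoly(m,[np.int32(np.round(u*16))],1,cv2.LINE_8,4)
    ring=cv2.dilate(m,np.ones((13,13)))-m
    return g[ring>0].mean()-g[m>0].mean()
for n in S:
    best=max(((score(n,x,y,w),x,y,w) for x in np.arange(.546,.559,.0005) for y in np.arange(.012,.027,.0005) for w in(16.3,17.3,18.3)))
    print(n,np.round(best,4))
```

```text
top [ 23.    35.95 102.   136.  ]
side [ 32.   35.   74.8 130. ]
top [6.71162e+01 5.52000e-01 2.05000e-02 1.83000e+01]
side [7.71987e+01 5.53500e-01 2.00000e-02 1.73000e+01]
```

The fitted 3D handle outline gives (0.552, 0.0205) from the top view and (0.5535, 0.020) from the side view. These agree, so I use (0.5525, 0.020), descend and close.

```bash
python3 -m crank '[{"delta_rot":[0,0,0],"linear":[0.0018,-0.0009,0],"gripper":100},{"delta_rot":[0,0,0],"linear":[0,0,0.012],"gripper":100},{"delta_rot":[0,0,0],"linear":[0,0,0.013],"gripper":100},{"delta_rot":[0,0,0],"linear":[0,0,0.012],"gripper":100},{"delta_rot":[0,0,0],"linear":[0,0,0],"gripper":100},{"delta_rot":[0,0,0],"linear":[0,0,0],"gripper":40}]'
python3 -c "
from h import *
togo(.5525,.0200,.0813,-72.7)"
python3 -m crank '[{"delta_rot":[0,0,0],"linear":[0,0,0],"gripper":40},{"delta_rot":[0,0,0],"linear":[0,0,0],"gripper":30},{"delta_rot":[0,0,0],"linear":[0,0,0],"gripper":25},{"delta_rot":[0,0,0],"linear":[0,0,0],"gripper":25}]'
```

```text
time_s: 4.85
tcp_pos: [0.5537, 0.0197, 0.083]
ee_rot: [[0.298, -0.955, 0.0], [-0.955, -0.298, -0.0], [0.0, -0.0, -1.0]]
wrist_force: [0.8, 0.4, 0.2]
gripper_width: 0.95
tcp [0.5537 0.0197 0.083 ] th -72.68 tool shift [-0.0007  0.0011  0.0017] toolz turn 0.0003 F [0.8 0.4 0.2] w 0.95 t 4.85 tilt [ 0.0002 -0.0001]
time_s: 5.35
tcp_pos: [0.5535, 0.0196, 0.0832]
ee_rot: [[0.297, -0.955, 0.0], [-0.955, -0.297, 0.0], [0.0, -0.0, -1.0]]
wrist_force: [-1.0, 0.4, 0.3]
gripper_width: 0.519
```

```bash
python3 -m crank '[{"delta_rot":[0,0,0],"linear":[0,0.0006,0.0015],"gripper":25},{"delta_rot":[0,0,0],"linear":[0,0,0],"gripper":25},{"delta_rot":[0,0,0],"linear":[0,0,0],"gripper":22}]'
python3 -c "
from h import *
togo(.5525,.0200,.0813,-72.7)
C=cams()
b=cv2.resize(C['side']['img'][190:310,280:400],None,fx=5,fy=5,interpolation=cv2.INTER_CUBIC)
cv2.imwrite('pics/b3.png',b)"
```

```text
time_s: 5.72
tcp_pos: [0.5529, 0.0194, 0.0815]
ee_rot: [[0.297, -0.955, -0.0], [-0.955, -0.297, -0.0], [0.0, 0.0, -1.0]]
wrist_force: [-0.0, -1.0, 0.3]
gripper_width: 0.243
tcp [0.5529 0.0194 0.0815] th -72.70 tool shift [-0.0007  0.0002  0.0002] toolz turn 0.0001 F [-0.  -1.   0.3] w 0.243 t 5.72 tilt [-0.0001 -0.0001]
```

View pics/b3.png

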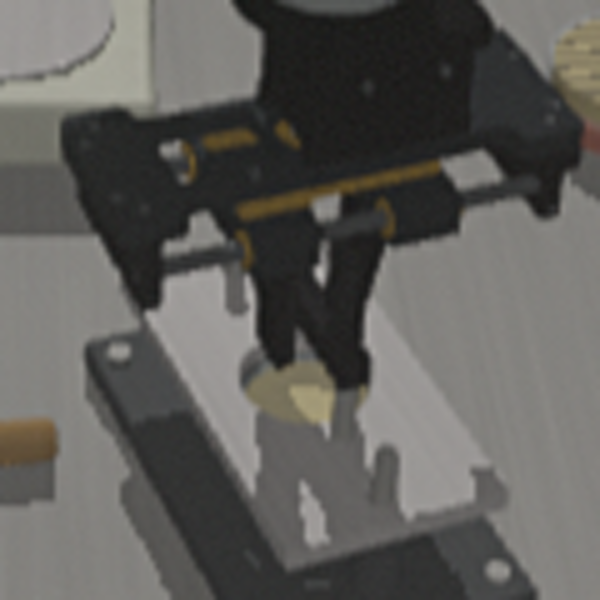

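The fingers straddle the bar evenly, centred near crop (310,350). I close fully and watch the force.

```bash
python3 -m crank '[{"delta_rot":[0,0,0],"linear":[0,0,0],"gripper":18},{"delta_rot":[0,0,0],"linear":[0,0,0],"gripper":14}]'
python3 -m crank '[{"delta_rot":[0,0,0],"linear":[0,0,0],"gripper":0},{"delta_rot":[0,0,0],"linear":[0,0,0],"gripper":0},{"delta_rot":[0,0,0],"linear":[0,0,0],"gripper":0},{"delta_rot":[0,0,0],"linear":[0,0,0],"gripper":0}]'
python3 -c "
from h import *
togo(.5525,.0200,.0813,-72.7);print(r.sense()['moment'])"
```

```text
time_s: 6.08
tcp_pos: [0.5533, 0.0196, 0.0817]
ee_rot: [[0.298, -0.955, 0.001], [-0.955, -0.298, 0.0], [0.0, -0.001, -1.0]]
wrist_force: [0.9, 0.4, -1.2]
gripper_width: 0.16
time_s: 6.58
tcp_pos: [0.5532, 0.0195, 0.0817]
ee_rot: [[0.298, -0.955, 0.001], [-0.955, -0.298, 0.0], [0.0, -0.001, -1.0]]
wrist_force: [2.0, 0.3, -0.3]
gripper_width: 0.157
tcp [0.5532 0.0195 0.0817] th -72.68 tool shift [-0.0007  0.0006  0.0004] toolz turn 0.0003 F [ 2.   0.3 -0.3] w 0.157 t 6.58 tilt [0.0008 0.0001]
[ 0.09407164 -0.50999994  0.1828712 ]
```

The bar is gripped: opening 13.7 mm and 2 N of side load. Now a slow straight lift.

```bash
python3 -m crank '[{"delta_rot":[0,0,0],"linear":[0,0,-0.003],"gripper":0},{"delta_rot":[0,0,0],"linear":[0,0,-0.004],"gripper":0},{"delta_rot":[0,0,0],"linear":[0,0,-0.004],"gripper":0},{"delta_rot":[0,0,0],"linear":[0,0,-0.004],"gripper":0}]'
python3 -m crank '[{"delta_rot":[0,0,0],"linear":[0,0,-0.005],"gripper":0},{"delta_rot":[0,0,0],"linear":[0,0,-0.006],"gripper":0},{"delta_rot":[0,0,0],"linear":[0,0,-0.006],"gripper":0},{"delta_rot":[0,0,0],"linear":[0,0,-0.006],"gripper":0},{"delta_rot":[0,0,0],"linear":[0,0,-0.006],"gripper":0},{"delta_rot":[0,0,0],"linear":[0,0,-0.006],"gripper":0},{"delta_rot":[0,0,0],"linear":[0,0,-0.010],"gripper":0},{"delta_rot":[0,0,0],"linear":[0,0,-0.015],"gripper":0},{"delta_rot":[0,0,0],"linear":[0,0,-0.015],"gripper":0},{"delta_rot":[0,0,0],"linear":[0,0,0],"gripper":0}]'
python3 -c "
from h import *
togo(.4256,-.3601,.1715,-88);
C=cams();cv2.imwrite('pics/s4.png',C['side']['img']);cv2.imwrite('pics/t4.png',C['top']['img'])"
```

```text
time_s: 7.08
tcp_pos: [0.5527, 0.0194, 0.0966]
ee_rot: [[0.297, -0.955, -0.0], [-0.955, -0.297, -0.0], [-0.0, 0.0, -1.0]]
wrist_force: [3.8, -1.3, -7.5]
gripper_width: 0.151
time_s: 8.32
tcp_pos: [0.5541, 0.0197, 0.1737]
ee_rot: [[0.298, -0.955, 0.004], [-0.955, -0.298, 0.001], [0.0, -0.005, -1.0]]
wrist_force: [0.2, 0.8, -5.0]
gripper_width: 0.157
tcp [0.5541 0.0197 0.1737] th -72.68 tool shift [0.3244 0.2358 0.0012] toolz turn 0.2673 F [ 0.2  0.8 -5. ] w 0.157 t 8.32 tilt [0.0044 0.0011]
```

View pics/s4.png

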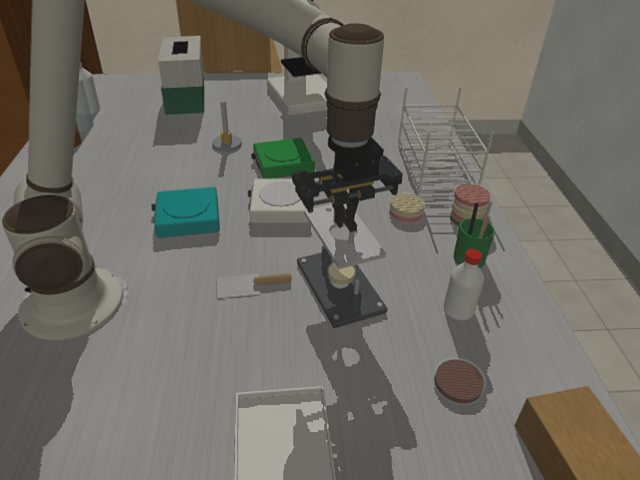

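The plate is off the dowels and level at (342,235). The dish stays on the pedestal at (341,272). Next I turn to the tray's yaw and carry the plate across.

```bash
python3 -m crank '[{"delta_rot":[0,0,0.05],"linear":[0,0,0],"gripper":0},{"delta_rot":[0,0,0.08],"linear":[0,0,0],"gripper":0},{"delta_rot":[0,0,0.08],"linear":[0,0,0],"gripper":0},{"delta_rot":[0,0,0.057],"linear":[0,0,0],"gripper":0},{"delta_rot":[0,0,0],"linear":[0,0,0],"gripper":0}]'
python3 -c "
from h import *
togo(.4256,-.3601,.1715,-88)"
```

```text
time_s: 9.05
tcp_pos: [0.5523, 0.0193, 0.1707]
ee_rot: [[0.036, -0.999, -0.002], [-0.999, -0.036, -0.0], [0.0, 0.002, -1.0]]
wrist_force: [-0.1, 0.5, -5.0]
gripper_width: 0.158
tcp [0.5523 0.0193 0.1707] th -87.96 tool shift [ 0.3747  0.1401 -0.0004] toolz turn 0.0006 F [-0.1  0.5 -5. ] w 0.158 t 9.05 tilt [-0.0018 -0.0003]
```

```bash
python3 -m crank '[{"delta_rot":[0,0,0],"linear":[0.015,0.006,0],"gripper":0},{"delta_rot":[0,0,0],"linear":[0.031,0.0115,0],"gripper":0},{"delta_rot":[0,0,0],"linear":[0.031,0.0115,0],"gripper":0},{"delta_rot":[0,0,0],"linear":[0.031,0.0115,0],"gripper":0},{"delta_rot":[0,0,0],"linear":[0.031,0.0115,0],"gripper":0},{"delta_rot":[0,0,0],"linear":[0.031,0.0115,0],"gripper":0},{"delta_rot":[0,0,0],"linear":[0.031,0.0115,0],"gripper":0},{"delta_rot":[0,0,0],"linear":[0.031,0.0115,0],"gripper":0},{"delta_rot":[0,0,0],"linear":[0.031,0.0115,0],"gripper":0},{"delta_rot":[0,0,0],"linear":[0.031,0.0115,0],"gripper":0}]'
python3 -m crank '[{"delta_rot":[0,0,0],"linear":[0.031,0.0115,0],"gripper":0},{"delta_rot":[0,0,0],"linear":[0.031,0.0115,0],"gripper":0},{"delta_rot":[0,0,0],"linear":[0.016,0.006,0],"gripper":0},{"delta_rot":[0,0,0],"linear":[0,0,0],"gripper":0},{"delta_rot":[0,0,0],"linear":[0,0,0],"gripper":0}]'
python3 -c "
from h import *
togo(.4256,-.3601,.0333,-88);
C=cams();cv2.imwrite('pics/s5.png',C['side']['img']);cv2.imwrite('pics/t5.png',C['top']['img'])"
```

```text
time_s: 10.3
tcp_pos: [0.4525, -0.2796, 0.1714]
ee_rot: [[0.035, -0.999, -0.001], [-0.999, -0.035, 0.0], [-0.0, 0.001, -1.0]]
wrist_force: [0.0, 0.5, -4.8]
gripper_width: 0.157
time_s: 10.92
tcp_pos: [0.4273, -0.3567, 0.1714]
ee_rot: [[0.035, -0.999, -0.0], [-0.999, -0.035, 0.001], [-0.001, 0.0, -1.0]]
wrist_force: [0.2, 0.2, -5.0]
gripper_width: 0.159
tcp [ 0.4273 -0.3567  0.1714] th -87.98 tool shift [0.0034 0.0018 0.1381] toolz turn 0.0003 F [ 0.2  0.2 -5. ] w 0.159 t 10.93 tilt [-0.0003  0.0005]
```

View pics/t5.png

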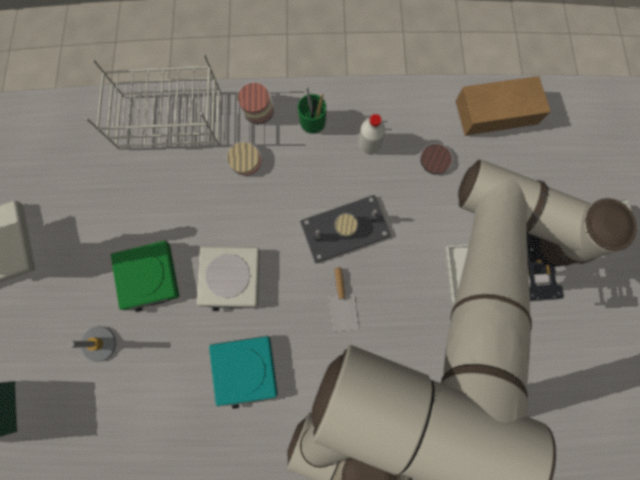

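View pics/s5.png

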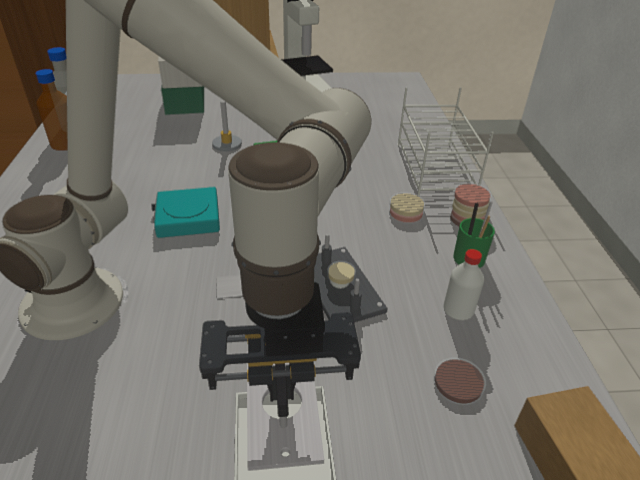

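The plate is over the tray. I lower it with small centring corrections, then slow down near contact.

```bash
python3 -m crank '[{"delta_rot":[0,0,0],"linear":[0.0032,0.0015,0.010],"gripper":0},{"delta_rot":[0,0,0],"linear":[0,0,0.018],"gripper":0},{"delta_rot":[0,0,0],"linear":[0,0,0.018],"gripper":0},{"delta_rot":[0,0,0],"linear":[0,0,0.018],"gripper":0},{"delta_rot":[0,0,0],"linear":[0,0,0.018],"gripper":0},{"delta_rot":[0,0,0],"linear":[0,0,0.018],"gripper":0},{"delta_rot":[0,0,0],"linear":[0,0,0.012],"gripper":0},{"delta_rot":[0,0,0],"linear":[0,0,0.008],"gripper":0},{"delta_rot":[0,0,0],"linear":[0,0,0],"gripper":0},{"delta_rot":[0,0,0],"linear":[0,0,0],"gripper":0}]'
python3 -c "
from h import *
togo(.4256,-.3601,.0337,-88);
C=cams();cv2.imwrite('pics/s6.png',cv2.resize(C['side']['img'][300:480,180:380],None,fx=3.3,fy=3.3,interpolation=cv2.INTER_CUBIC))"
```

```text
time_s: 12.28
tcp_pos: [0.4266, -0.3607, 0.0522]
ee_rot: [[0.035, -0.999, 0.001], [-0.999, -0.035, -0.001], [0.001, -0.001, -1.0]]
wrist_force: [-0.5, 0.9, -5.1]
gripper_width: 0.159
tcp [ 0.4266 -0.3607  0.0522] th -87.98 tool shift [-0.0007  0.001   0.0185] toolz turn 0.0004 F [-0.5  0.9 -5.1] w 0.159 t 12.28 tilt [ 0.0012 -0.0008]
```

View pics/s6.png

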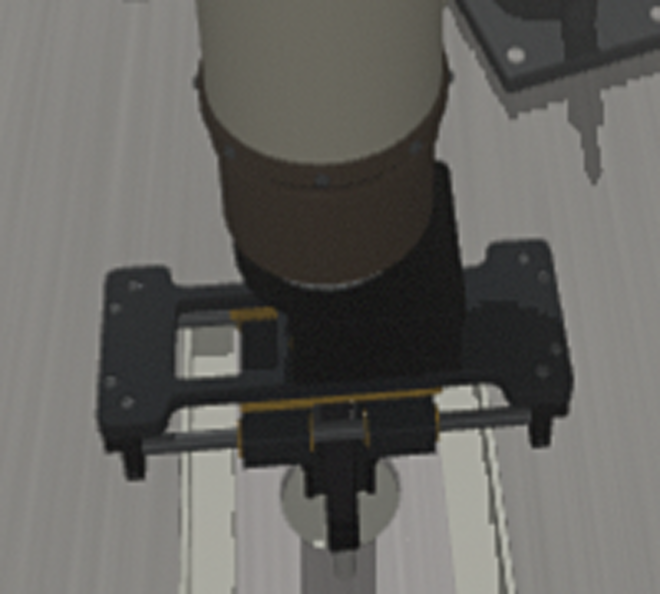

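Both side margins inside the tray look even, with the plate at crop x 235–455 and the walls at about 190 and 495. I continue slowly and watch the force.

```bash
python3 -m crank '[{"delta_rot":[0,0,0],"linear":[0,0,0.005],"gripper":0},{"delta_rot":[0,0,0],"linear":[0,0,0.004],"gripper":0},{"delta_rot":[0,0,0],"linear":[0,0,0.003],"gripper":0},{"delta_rot":[0,0,0],"linear":[0,0,0.002],"gripper":0},{"delta_rot":[0,0,0],"linear":[0,0,0],"gripper":0},{"delta_rot":[0,0,0],"linear":[0,0,0],"gripper":0}]'
python3 -m crank '[{"delta_rot":[0,0,0],"linear":[0,0,0.001],"gripper":0},{"delta_rot":[0,0,0],"linear":[0,0,0.001],"gripper":0},{"delta_rot":[0,0,0],"linear":[0,0,0],"gripper":0}]'
python3 -m crank '[{"delta_rot":[0,0,0],"linear":[0,0,0.001],"gripper":0},{"delta_rot":[0,0,0],"linear":[0,0,0],"gripper":0}]'
```

```text
time_s: 13.12
tcp_pos: [0.4262, -0.3605, 0.0376]
ee_rot: [[0.035, -0.999, 0.0], [-0.999, -0.035, -0.0], [0.0, -0.0, -1.0]]
wrist_force: [-0.3, 0.1, -5.5]
gripper_width: 0.158
time_s: 13.5
tcp_pos: [0.426, -0.3604, 0.0355]
ee_rot: [[0.035, -0.999, -0.0], [-0.999, -0.035, 0.0], [-0.0, 0.0, -1.0]]
wrist_force: [-0.5, -0.3, -5.4]
gripper_width: 0.158
time_s: 13.75
tcp_pos: [0.426, -0.3604, 0.0345]
ee_rot: [[0.035, -0.999, -0.0], [-0.999, -0.035, 0.0], [-0.0, 0.0, -1.0]]
wrist_force: [-0.0, -0.1, -4.4]
gripper_width: 0.156
```

```bash
python3 -m crank '[{"delta_rot":[0,0,0],"linear":[0,0,0.001],"gripper":0},{"delta_rot":[0,0,0],"linear":[0,0,0],"gripper":0}]'
python3 -c "
from h import *
togo(.4256,-.3601,.0337,-88)"
```

```text
time_s: 14.0
tcp_pos: [0.4263, -0.3605, 0.0338]
ee_rot: [[0.035, -0.999, 0.0], [-0.999, -0.035, -0.0], [0.0, -0.0, -1.0]]
wrist_force: [-0.8, -0.1, -3.0]
gripper_width: 0.157
tcp [ 0.4263 -0.3605  0.0338] th -87.98 tool shift [-0.0004  0.0007  0.0001] toolz turn 0.0003 F [-0.8 -0.1 -3. ] w 0.157 t 14.0 tilt [ 0.0003 -0.0003]
```

```bash
python3 -m crank '[{"delta_rot":[0,0,0],"linear":[0,0,0.0007],"gripper":0},{"delta_rot":[0,0,0],"linear":[0,0,0],"gripper":0}]'
python3 -m crank '[{"delta_rot":[0,0,0],"linear":[0,0,0.0007],"gripper":0},{"delta_rot":[0,0,0],"linear":[0,0,0],"gripper":0}]'
```

```text
time_s: 14.25
tcp_pos: [0.4265, -0.3605, 0.0336]
ee_rot: [[0.035, -0.999, 0.001], [-0.999, -0.035, -0.001], [0.001, -0.001, -1.0]]
wrist_force: [0.2, 2.5, 2.4]
gripper_width: 0.157
time_s: 14.5
tcp_pos: [0.4265, -0.3605, 0.0336]
ee_rot: [[0.036, -0.999, 0.001], [-0.999, -0.036, -0.001], [0.001, -0.001, -1.0]]
wrist_force: [-1.4, 4.3, 7.7]
gripper_width: 0.154
```

The force went from -5 to +8 N at z=0.0336, against an expected 0.0337, so the plate is on the floor. I release and rise.

```bash
python3 -m crank '[{"delta_rot":[0,0,0],"linear":[0,0,0],"gripper":30},{"delta_rot":[0,0,0],"linear":[0,0,0],"gripper":50},{"delta_rot":[0,0,0],"linear":[0,0,0],"gripper":60},{"delta_rot":[0,0,0],"linear":[0,0,0],"gripper":60},{"delta_rot":[0,0,0],"linear":[0,0,0],"gripper":60},{"delta_rot":[0,0,0],"linear":[0,0,0],"gripper":60}]'
python3 -m crank '[{"delta_rot":[0,0,0],"linear":[0,0,-0.008],"gripper":60},{"delta_rot":[0,0,0],"linear":[0,0,-0.015],"gripper":60},{"delta_rot":[0,0,0],"linear":[0,0,-0.03],"gripper":80},{"delta_rot":[0,0,0],"linear":[0,0,-0.04],"gripper":100},{"delta_rot":[0,0,0],"linear":[0,0,-0.04],"gripper":100},{"delta_rot":[0,0,0],"linear":[0,0,-0.03],"gripper":100},{"delta_rot":[0,0,0],"linear":[0,0,0],"gripper":100}]'
python3 -c "
from h import *
togo(.5525,.02,.2,-88);
C=cams();cv2.imwrite('pics/s7.png',C['side']['img']);cv2.imwrite('pics/t7.png',cv2.resize(C['top']['img'][180:270,290:410],None,fx=6,fy=6,interpolation=cv2.INTER_CUBIC))"
```

```text
time_s: 15.25
tcp_pos: [0.4261, -0.3604, 0.0321]
ee_rot: [[0.035, -0.999, -0.0], [-0.999, -0.035, 0.0], [-0.0, 0.0, -1.0]]
wrist_force: [-0.6, -0.4, 0.4]
gripper_width: 0.597
time_s: 16.12
tcp_pos: [0.4276, -0.3613, 0.1994]
ee_rot: [[0.035, -0.999, 0.007], [-0.999, -0.035, -0.004], [0.004, -0.007, -1.0]]
wrist_force: [-0.5, 0.0, 0.2]
gripper_width: 0.987
tcp [ 0.4276 -0.3613  0.1994] th -87.97 tool shift [-0.3767 -0.1383 -0.0012] toolz turn 0.0005 F [-0.5  0.   0.2] w 0.987 t 16.12 tilt [ 0.0072 -0.0039]
```

View pics/s7.png

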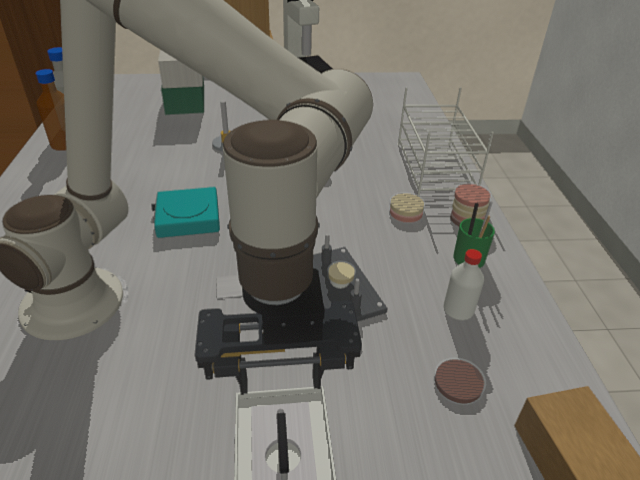

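View pics/t7.png

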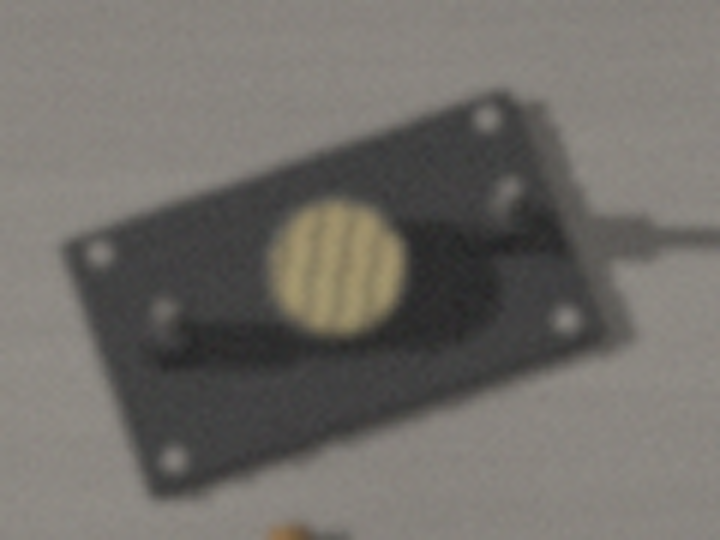

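The plate lies in the tray, with its window at (283,456) and its handle upright at (283,440). Next I measure the dish: centre at crop (339,268), top rim at z=0.049.

Run:
```python
from h import *
C=cams();c=C["top"]
P=onz(c,crop([(270,268),(407,268),(339,198),(339,337)],6,290,180),.048);print(np.round(P,4),P.mean(0),np.linalg.norm(P[0]-P[1]),np.linalg.norm(P[2]-P[3]))
s=C["side"]["img"]
im=cv2.resize(s[240:320,300:390],None,fx=6,fy=6,interpolation=cv2.INTER_CUBIC)
t=np.linspace(0,2*np.pi,60)
for z,col in((.049,(0,0,255)),(.033,(0,255,0))):
    u=(proj(C["side"],np.c_[P.mean(0)[0]+.03*np.cos(t),P.mean(0)[1]+.03*np.sin(t),np.full(60,z)])-[300,240]+.5)*6
    cv2.polylines(im,[np.int32(u)],True,col,1,cv2.LINE_AA)
cv2.imwrite("pics/s8.png",im)
togo(*P.mean(0)[:2],.2,-88)
```

```text
[[ 0.5534  0.0479  0.048 ]
 [ 0.5519 -0.0098  0.048 ]
 [ 0.5831  0.0177  0.048 ]
 [ 0.523   0.0199  0.048 ]] [0.55284198 0.01892298 0.048     ] 0.057670940687342076 0.06016282776428276
tcp [ 0.4254 -0.36    0.1943] th -88.01 tool shift [-0.3743 -0.1405 -0.0055] toolz turn -0.0001 F [-0.2  0.2 -0.2] w 1.002 t 16.32 tilt [-0.0017  0.0012]
```

View pics/s8.png

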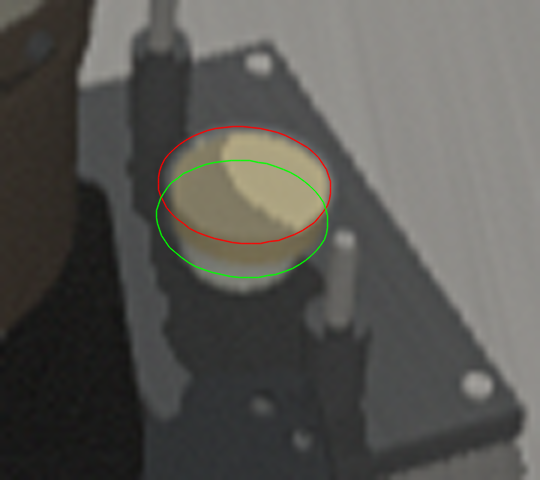

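The dish is at about (0.5535, 0.019) and both views agree. I move back at the same yaw.

```bash
python3 -m crank '[{"delta_rot":[0,0,0],"linear":[-0.020,-0.0075,0],"gripper":100},{"delta_rot":[0,0,0],"linear":[-0.042,-0.016,0],"gripper":100},{"delta_rot":[0,0,0],"linear":[-0.042,-0.016,0],"gripper":100},{"delta_rot":[0,0,0],"linear":[-0.042,-0.016,0],"gripper":100},{"delta_rot":[0,0,0],"linear":[-0.042,-0.016,0],"gripper":100},{"delta_rot":[0,0,0],"linear":[-0.042,-0.016,0],"gripper":100},{"delta_rot":[0,0,0],"linear":[-0.042,-0.016,0],"gripper":100},{"delta_rot":[0,0,0],"linear":[-0.042,-0.016,0],"gripper":100},{"delta_rot":[0,0,0],"linear":[-0.042,-0.016,0],"gripper":100},{"delta_rot":[0,0,0],"linear":[-0.018,-0.006,0],"gripper":100}]'
python3 -m crank '[{"delta_rot":[0,0,0],"linear":[0,0,0.02],"gripper":100},{"delta_rot":[0,0,0],"linear":[0,0,0.02],"gripper":100},{"delta_rot":[0,0,0],"linear":[0,0,0],"gripper":100},{"delta_rot":[0,0,0],"linear":[0,0,0],"gripper":100}]'
python3 -c "
from h import *
togo(.5535,.019,.036,-88);togo(.5535,.019,.036,-88);"
```

```text
time_s: 17.58
tcp_pos: [0.5544, 0.0201, 0.1939]
ee_rot: [[0.037, -0.999, -0.002], [-0.999, -0.037, -0.001], [0.001, 0.002, -1.0]]
wrist_force: [-0.3, 0.5, -0.7]
gripper_width: 1.002
time_s: 18.08
tcp_pos: [0.5547, 0.0179, 0.1556]
ee_rot: [[0.035, -0.999, 0.0], [-0.999, -0.035, -0.0], [0.0, -0.0, -1.0]]
wrist_force: [-0.1, 0.7, -0.4]
gripper_width: 0.997
tcp [0.5547 0.0179 0.1556] th -88.01 tool shift [-0.0012  0.0012  0.1196] toolz turn -0.0002 F [-0.1  0.7 -0.4] w 0.997 t 18.07 tilt [ 0.0004 -0.0003]
tcp [0.5547 0.0179 0.1556] th -88.01 tool shift [-0.0012  0.0012  0.1196] toolz turn -0.0002 F [-0.1  0.7 -0.4] w 0.997 t 18.07 tilt [ 0.0004 -0.0003]
```

```bash
python3 -m crank '[{"delta_rot":[0,0,0],"linear":[-0.0012,0.0012,0.015],"gripper":100},{"delta_rot":[0,0,0],"linear":[0,0,0.025],"gripper":100},{"delta_rot":[0,0,0],"linear":[0,0,0.025],"gripper":100},{"delta_rot":[0,0,0],"linear":[0,0,0.015],"gripper":100},{"delta_rot":[0,0,0],"linear":[0,0,0.010],"gripper":100},{"delta_rot":[0,0,0],"linear":[0,0,0],"gripper":100},{"delta_rot":[0,0,0],"linear":[0,0,0],"gripper":100}]'
python3 - <<'E'
from h import *
togo(.5535,.019,.036,-88)
C=cams();s=r.sense();R=np.array(s['ee_rot']);p=np.array(s['tcp_pos'])
b=cv2.resize(C['side']['img'][200:310,290:400],None,fx=5,fy=5,interpolation=cv2.INTER_CUBIC)
for off in (-.0435,0,.0435):
    u=(proj(C['side'],[p+R[:,1]*off])[0]-[290,200]+.5)*5
    cv2.circle(b,tuple(np.int32(u)),3,(0,0,255),-1)
cv2.imwrite('pics/b9.png',b)
cv2.imwrite('pics/t9.png',C['top']['img'])
E
```

```text
time_s: 18.95
tcp_pos: [0.5538, 0.0196, 0.0659]
ee_rot: [[0.035, -0.999, 0.002], [-0.999, -0.035, 0.0], [-0.0, -0.002, -1.0]]
wrist_force: [0.0, -0.0, -0.4]
gripper_width: 1.003
tcp [0.5538 0.0196 0.0659] th -87.98 tool shift [0.0006 0.0004 0.0299] toolz turn 0.0003 F [ 0.  -0.  -0.4] w 1.003 t 18.95 tilt [0.0016 0.0003]
```

View pics/b9.png

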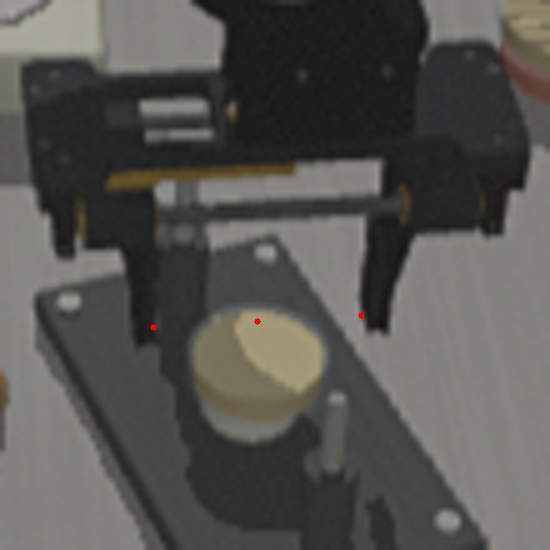

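The dish is centred between the fingers: tips at (145,345) and (377,333), dish at (258,360). I descend to 0.036 and close.

```bash
python3 -m crank '[{"delta_rot":[0,0,0],"linear":[0,0,0.010],"gripper":100},{"delta_rot":[0,0,0],"linear":[0,0,0.012],"gripper":100},{"delta_rot":[0,0,0],"linear":[0,0,0.008],"gripper":100},{"delta_rot":[0,0,0],"linear":[0,0,0],"gripper":95},{"delta_rot":[0,0,0],"linear":[0,0,0],"gripper":85},{"delta_rot":[0,0,0],"linear":[0,0,0],"gripper":80},{"delta_rot":[0,0,0],"linear":[0,0,0],"gripper":76},{"delta_rot":[0,0,0],"linear":[0,0,0],"gripper":74}]'
python3 - <<'E'
from h import *
togo(.5535,.019,.036,-88)
C=cams()
b=cv2.resize(C['side']['img'][220:310,290:400],None,fx=6,fy=6,interpolation=cv2.INTER_CUBIC)
cv2.imwrite('pics/b10.png',b)
E
```

```text
time_s: 20.05
tcp_pos: [0.5533, 0.0195, 0.0353]
ee_rot: [[0.035, -0.999, 0.0], [-0.999, -0.035, 0.0], [-0.0, -0.0, -1.0]]
wrist_force: [-0.1, 0.1, 0.6]
gripper_width: 0.756
tcp [0.5533 0.0195 0.0353] th -87.99 tool shift [ 0.0005 -0.0002 -0.0007] toolz turn 0.0001 F [-0.1  0.1  0.6] w 0.756 t 20.05 tilt [0.0003 0.0001]
```

View pics/b10.png

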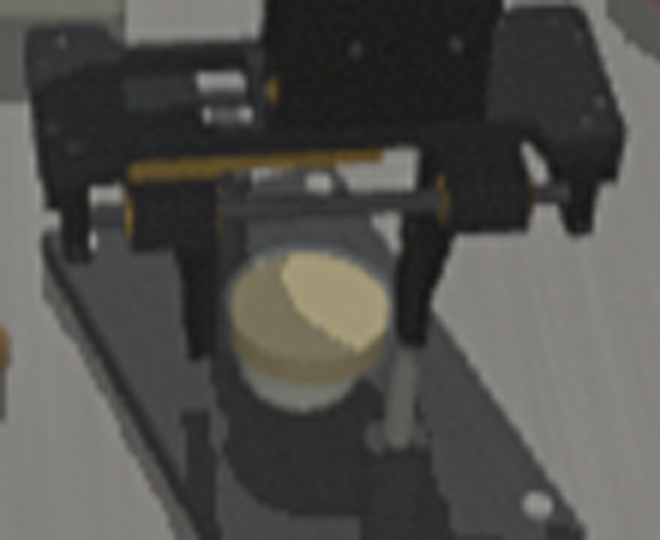

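```bash
python3 -m crank '[{"delta_rot":[0,0,0],"linear":[0,-0.001,-0.001],"gripper":74},{"delta_rot":[0,0,0],"linear":[0,0,0],"gripper":70},{"delta_rot":[0,0,0],"linear":[0,0,0],"gripper":66},{"delta_rot":[0,0,0],"linear":[0,0,0],"gripper":60},{"delta_rot":[0,0,0],"linear":[0,0,0],"gripper":60},{"delta_rot":[0,0,0],"linear":[0,0,0],"gripper":60}]'
python3 - <<'E'
from h import *
togo(.5535,.019,.036,-88)
C=cams()
b=cv2.resize(C['side']['img'][220:310,290:400],None,fx=6,fy=6,interpolation=cv2.INTER_CUBIC)
cv2.imwrite('pics/b11.png',b)
E
```

```text
time_s: 20.9
tcp_pos: [0.5543, 0.0195, 0.0362]
ee_rot: [[0.035, -0.999, 0.0], [-0.999, -0.035, 0.0], [-0.0, -0.0, -1.0]]
wrist_force: [0.5, 0.5, 0.7]
gripper_width: 0.68
tcp [0.5543 0.0195 0.0362] th -87.99 tool shift [0.0005 0.0009 0.0002] toolz turn 0.0001 F [0.5 0.5 0.7] w 0.68 t 20.9 tilt [0.0004 0.0001]
```

View pics/b11.png

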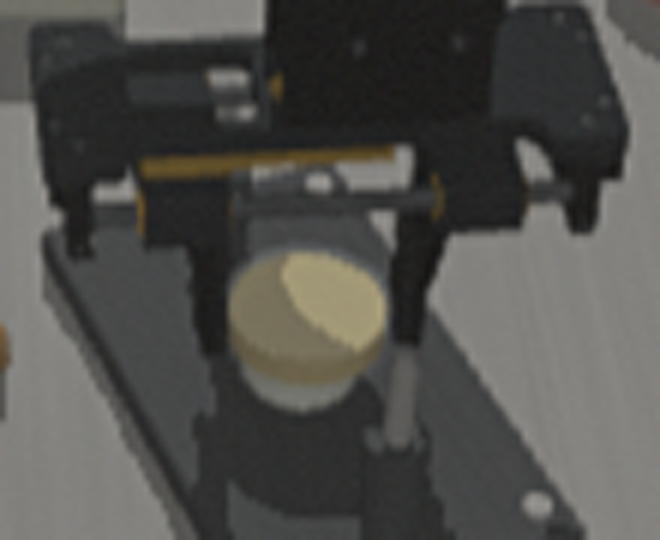

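The fingers stopped at 59 mm on the dish. I tighten and lift straight up.

```bash
python3 -m crank '[{"delta_rot":[0,0,0],"linear":[0,0,0],"gripper":50},{"delta_rot":[0,0,0],"linear":[0,0,-0.003],"gripper":50},{"delta_rot":[0,0,0],"linear":[0,0,-0.006],"gripper":50},{"delta_rot":[0,0,0],"linear":[0,0,-0.010],"gripper":50},{"delta_rot":[0,0,0],"linear":[0,0,-0.016],"gripper":50},{"delta_rot":[0,0,0],"linear":[0,0,-0.025],"gripper":50},{"delta_rot":[0,0,0],"linear":[0,0,-0.025],"gripper":50},{"delta_rot":[0,0,0],"linear":[0,0,-0.020],"gripper":50},{"delta_rot":[0,0,0],"linear":[0,0,-0.010],"gripper":50},{"delta_rot":[0,0,0],"linear":[0,0,0],"gripper":50}]'
python3 - <<'E'
from h import *
togo(.431,.3172,.15,-88)
C=cams()
b=cv2.resize(C['side']['img'][140:320,250:430],None,fx=3.3,fy=3.3,interpolation=cv2.INTER_CUBIC)
cv2.imwrite('pics/b12.png',b)
E
```

```text
time_s: 22.25
tcp_pos: [0.5545, 0.0196, 0.1522]
ee_rot: [[0.035, -0.999, 0.002], [-0.999, -0.035, 0.001], [-0.001, -0.002, -1.0]]
wrist_force: [-0.4, -0.4, 0.7]
gripper_width: 0.682
tcp [0.5545 0.0196 0.1522] th -88.00 tool shift [-0.3017  0.113   0.0021] toolz turn 0.0001 F [-0.4 -0.4  0.7] w 0.682 t 22.25 tilt [0.0018 0.0007]
```

View pics/b12.png

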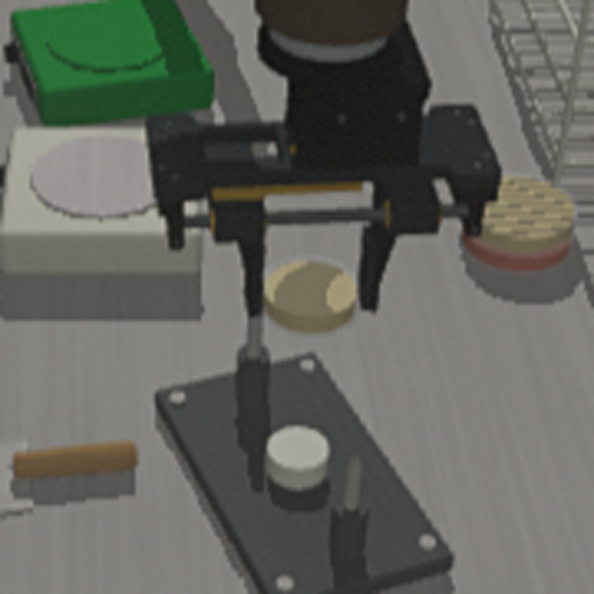

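The dish is held level at crop (312,290) and the pedestal is empty. I carry it to the white warmer.

```bash
python3 -m crank '[{"delta_rot":[0,0,0],"linear":[-0.014,0.0053,0],"gripper":50},{"delta_rot":[0,0,0],"linear":[-0.032,0.012,0],"gripper":50},{"delta_rot":[0,0,0],"linear":[-0.032,0.012,0],"gripper":50},{"delta_rot":[0,0,0],"linear":[-0.032,0.012,0],"gripper":50},{"delta_rot":[0,0,0],"linear":[-0.032,0.012,0],"gripper":50},{"delta_rot":[0,0,0],"linear":[-0.032,0.012,0],"gripper":50},{"delta_rot":[0,0,0],"linear":[-0.032,0.012,0],"gripper":50},{"delta_rot":[0,0,0],"linear":[-0.032,0.012,0],"gripper":50},{"delta_rot":[0,0,0],"linear":[-0.032,0.012,0],"gripper":50},{"delta_rot":[0,0,0],"linear":[-0.022,0.008,0],"gripper":50}]'
python3 -m crank '[{"delta_rot":[0,0,0],"linear":[-0.010,0.0037,0],"gripper":50},{"delta_rot":[0,0,0],"linear":[0,0,0.02],"gripper":50},{"delta_rot":[0,0,0],"linear":[0,0,0.02],"gripper":50},{"delta_rot":[0,0,0],"linear":[0,0,0],"gripper":50},{"delta_rot":[0,0,0],"linear":[0,0,0],"gripper":50}]'
python3 - <<'E'
from h import *
togo(.431,.3172,.0485,-88)
C=cams()
b=cv2.resize(C['side']['img'][90:240,190:370],None,fx=4,fy=4,interpolation=cv2.INTER_CUBIC)
t=np.linspace(0,2*np.pi,60)
u=(proj(C["side"],np.c_[.431+.055*np.cos(t),.3172+.055*np.sin(t),np.full(60,.045)])-[190,90]+.5)*4
cv2.polylines(b,[np.int32(u)],True,(0,0,255),1,cv2.LINE_AA)
cv2.imwrite('pics/b13.png',b)
E
```

```text
time_s: 23.6
tcp_pos: [0.4332, 0.309, 0.1504]
ee_rot: [[0.037, -0.999, -0.001], [-0.999, -0.036, -0.001], [0.001, 0.001, -1.0]]
wrist_force: [-0.8, -0.6, -0.4]
gripper_width: 0.681
time_s: 24.22
tcp_pos: [0.431, 0.3175, 0.1117]
ee_rot: [[0.035, -0.999, 0.001], [-0.999, -0.035, 0.0], [-0.0, -0.001, -1.0]]
wrist_force: [0.2, -0.5, -0.6]
gripper_width: 0.682
tcp [0.431  0.3175 0.1117] th -87.99 tool shift [0.0003 0.0001 0.0632] toolz turn 0.0002 F [ 0.2 -0.5 -0.6] w 0.682 t 24.23 tilt [0.0007 0.0003]
```

View pics/b13.png

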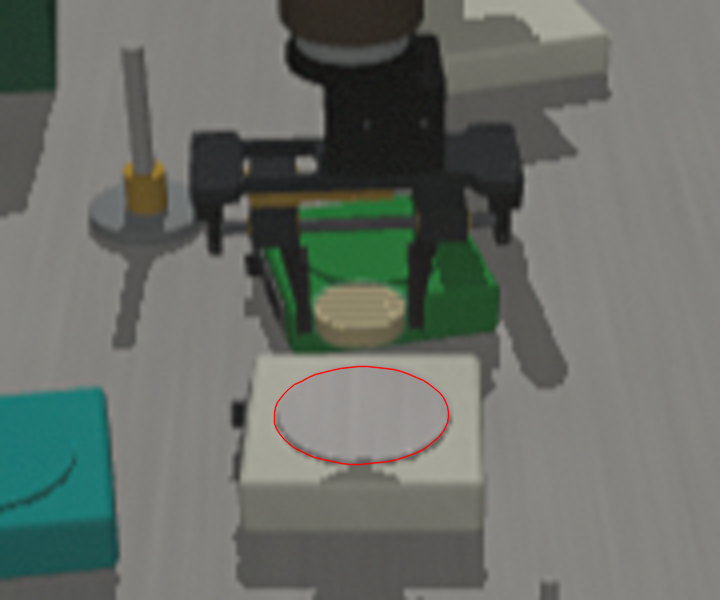

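The red outline from the top view fits the disc in the side view, so the warmer position is good. I lower the dish.

```bash
python3 -m crank '[{"delta_rot":[0,0,0],"linear":[0,0,0.010],"gripper":50},{"delta_rot":[0,0,0],"linear":[0,0,0.015],"gripper":50},{"delta_rot":[0,0,0],"linear":[0,0,0.013],"gripper":50},{"delta_rot":[0,0,0],"linear":[0,0,0.010],"gripper":50},{"delta_rot":[0,0,0],"linear":[0,0,0.006],"gripper":50},{"delta_rot":[0,0,0],"linear":[0,0,0.003],"gripper":50},{"delta_rot":[0,0,0],"linear":[0,0,0],"gripper":50},{"delta_rot":[0,0,0],"linear":[0,0,0],"gripper":50}]'
python3 -m crank '[{"delta_rot":[0,0,0],"linear":[0,0,0.002],"gripper":50},{"delta_rot":[0,0,0],"linear":[0,0,0.001],"gripper":50},{"delta_rot":[0,0,0],"linear":[0,0,0],"gripper":50}]'
python3 -m crank '[{"delta_rot":[0,0,0],"linear":[0,0,0.001],"gripper":50},{"delta_rot":[0,0,0],"linear":[0,0,0],"gripper":50}]'
```

```text
time_s: 25.32
tcp_pos: [0.4309, 0.3176, 0.0546]
ee_rot: [[0.035, -0.999, 0.001], [-0.999, -0.035, 0.001], [-0.001, -0.001, -1.0]]
wrist_force: [0.3, -0.3, -1.1]
gripper_width: 0.683
time_s: 25.7
tcp_pos: [0.4307, 0.3173, 0.0511]
ee_rot: [[0.035, -0.999, -0.0], [-0.999, -0.035, -0.0], [0.0, 0.0, -1.0]]
wrist_force: [0.4, 0.2, -0.1]
gripper_width: 0.683
time_s: 25.95
tcp_pos: [0.4306, 0.3173, 0.0501]
ee_rot: [[0.035, -0.999, -0.0], [-0.999, -0.035, -0.0], [0.0, 0.0, -1.0]]
wrist_force: [0.3, 0.2, -0.5]
gripper_width: 0.678
```

```bash
python3 -m crank '[{"delta_rot":[0,0,0],"linear":[0,0,0.0008],"gripper":50},{"delta_rot":[0,0,0],"linear":[0,0,0],"gripper":50}]'
python3 -m crank '[{"delta_rot":[0,0,0],"linear":[0,0,0.0006],"gripper":50},{"delta_rot":[0,0,0],"linear":[0,0,0],"gripper":50}]'
python3 -m crank '[{"delta_rot":[0,0,0],"linear":[0,0,0.0005],"gripper":50},{"delta_rot":[0,0,0],"linear":[0,0,0],"gripper":50}]'
```

```text
time_s: 26.2
tcp_pos: [0.4307, 0.3173, 0.0493]
ee_rot: [[0.035, -0.999, -0.0], [-0.999, -0.035, -0.0], [0.0, 0.0, -1.0]]
wrist_force: [0.0, -0.7, -0.6]
gripper_width: 0.68
time_s: 26.45
tcp_pos: [0.4307, 0.3173, 0.0487]
ee_rot: [[0.035, -0.999, -0.0], [-0.999, -0.035, -0.0], [0.0, 0.0, -1.0]]
wrist_force: [0.5, -0.1, -0.4]
gripper_width: 0.679
time_s: 26.7
tcp_pos: [0.4307, 0.3173, 0.0482]
ee_rot: [[0.035, -0.999, 0.0], [-0.999, -0.035, 0.0], [-0.0, -0.0, -1.0]]
wrist_force: [0.3, -0.8, -0.1]
gripper_width: 0.682
```

```bash
python3 -m crank '[{"delta_rot":[0,0,0],"linear":[0,0,0.0005],"gripper":50},{"delta_rot":[0,0,0],"linear":[0,0,0],"gripper":50}]'
python3 -m crank '[{"delta_rot":[0,0,0],"linear":[0,0,0.0004],"gripper":50},{"delta_rot":[0,0,0],"linear":[0,0,0],"gripper":50}]'
python3 - <<'E'
from h import *
C=cams()
cv2.imwrite('pics/b14.png',cv2.resize(C['side']['img'][150:240,230:340],None,fx=6,fy=6,interpolation=cv2.INTER_CUBIC))
E
```

```text
time_s: 26.95
tcp_pos: [0.4307, 0.3174, 0.0482]
ee_rot: [[0.035, -0.999, 0.0], [-0.999, -0.035, 0.0], [-0.0, -0.0, -1.0]]
wrist_force: [-0.5, -1.3, 3.9]
gripper_width: 0.678
time_s: 27.2
tcp_pos: [0.4307, 0.3174, 0.0482]
ee_rot: [[0.035, -0.999, 0.0], [-0.999, -0.035, 0.0], [-0.0, -0.0, -1.0]]
wrist_force: [-1.9, -1.5, 7.5]
gripper_width: 0.679
```

View pics/b14.png

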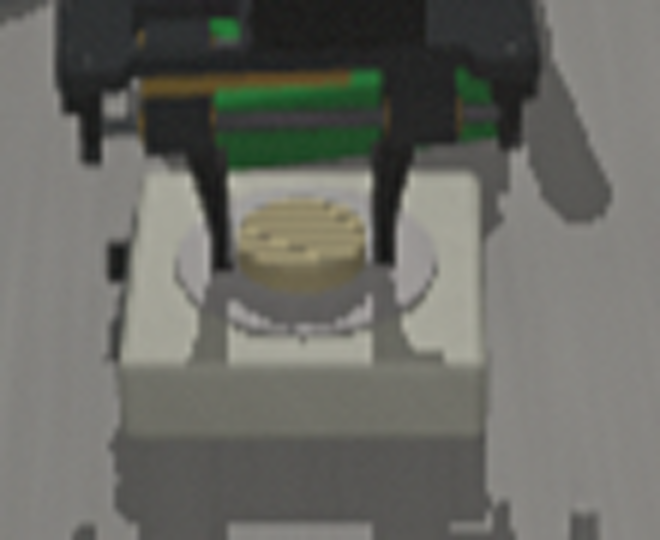

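Contact came at z=0.0482, exactly as predicted, and the dish sits flat in the middle of the disc. I relieve the 7 N press, then open and rise.

```bash
python3 -m crank '[{"delta_rot":[0,0,0],"linear":[0,0,-0.0007],"gripper":50},{"delta_rot":[0,0,0],"linear":[0,0,0],"gripper":72},{"delta_rot":[0,0,0],"linear":[0,0,0],"gripper":78},{"delta_rot":[0,0,0],"linear":[0,0,0],"gripper":88},{"delta_rot":[0,0,0],"linear":[0,0,0],"gripper":95},{"delta_rot":[0,0,0],"linear":[0,0,0],"gripper":95},{"delta_rot":[0,0,0],"linear":[0,0,0],"gripper":95}]'
python3 -m crank '[{"delta_rot":[0,0,0],"linear":[0,0,-0.006],"gripper":95},{"delta_rot":[0,0,0],"linear":[0,0,-0.012],"gripper":95},{"delta_rot":[0,0,0],"linear":[0,0,-0.025],"gripper":95},{"delta_rot":[0,0,0],"linear":[0,0,-0.04],"gripper":95},{"delta_rot":[0,0,0],"linear":[0,0,-0.04],"gripper":95},{"delta_rot":[0,0,0],"linear":[0,0,-0.04],"gripper":95},{"delta_rot":[0,0,0],"linear":[0,0,-0.03],"gripper":95},{"delta_rot":[0,0,0],"linear":[0,0,0],"gripper":95}]'
python3 - <<'E'
from h import *
C=cams()
cv2.imwrite('pics/s15.png',C['side']['img']);cv2.imwrite('pics/t15.png',C['top']['img'])
E
```

```text
time_s: 28.18
tcp_pos: [0.4307, 0.3173, 0.048]
ee_rot: [[0.035, -0.999, -0.0], [-0.999, -0.035, -0.0], [0.0, 0.0, -1.0]]
wrist_force: [0.2, 0.2, 0.1]
gripper_width: 0.944
time_s: 29.18
tcp_pos: [0.4317, 0.3183, 0.2449]
ee_rot: [[0.035, -0.999, 0.005], [-0.999, -0.035, 0.006], [-0.006, -0.005, -1.0]]
wrist_force: [-0.3, 0.5, -0.3]
gripper_width: 0.954
```

View pics/s15.png

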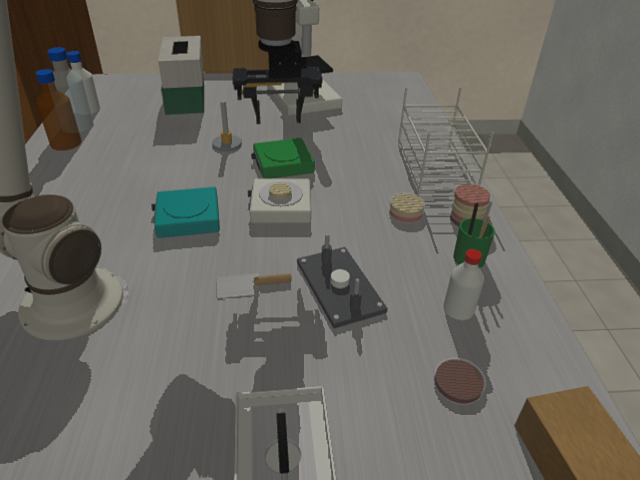

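View pics/t15.png

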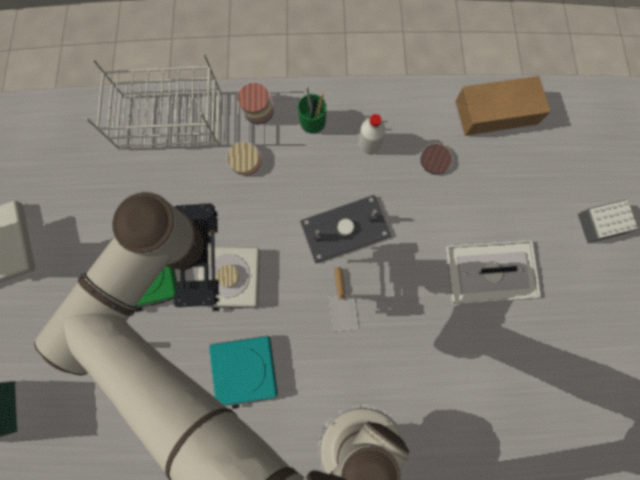

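The dish is on the white warmer at (281,191) in the side view, and the plate is in the tray at (493,272) in the top view. One enlarged check against the model outlines, then I hand in.

Run:
```python
from h import *
C=cams()
a=np.radians(2);R=np.array([[np.cos(a),-np.sin(a)],[np.sin(a),np.cos(a)]])
P=np.array([[-1,-1],[1,-1],[1,1],[-1,1]])*[.048,.09]@R.T+[.4258,-.3604];P=np.c_[P,np.full(4,.014)]
t=np.linspace(0,2*np.pi,60)
def ci(rad,z):return np.c_[.4307+rad*np.cos(t),.3173+rad*np.sin(t),np.full(60,z)]
def ov(n,x0,y0,w,h,f):
    im=cv2.resize(C[n]["img"][y0:y0+h,x0:x0+w],None,fx=f,fy=f,interpolation=cv2.INTER_CUBIC)
    for Q,c in((P,(0,0,255)),(ci(.03,.061),(0,0,255)),(ci(.055,.045),(0,255,0))):
        cv2.polylines(im,[np.int32(((proj(C[n],Q)-[x0,y0]+.5)*f)*8)],True,c,1,cv2.LINE_AA,3)
    return im
cv2.imwrite("pics/fin.png",np.hstack([ov("top",440,230,110,85,3.6),ov("side",235,160,90,85,3.6)]))
s=r.sense();print(s["time_s"],np.round(s["wrist_force"],1))
```

```text
29.375 [-0.5 -0.1  0.4]
```

View pics/fin.png

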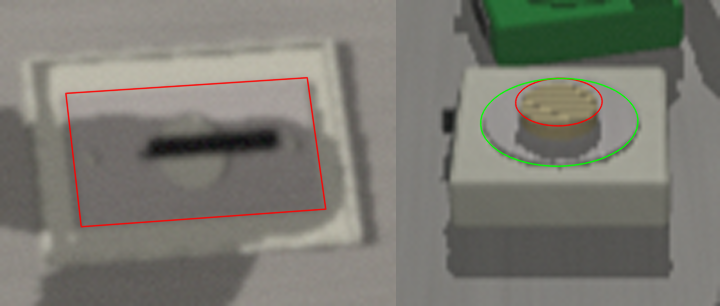

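The plate's outline matches a plate lying flat at floor height inside the walls. The dish outline is upright and central on the disc. Handing in.

```bash
python3 -c "
from station import workorder
print(workorder.finish_job())"
```

```text
the job is handed in; nothing more can be done
None
```

I drew the guide plate straight up off the dowels and carried it level to the white tray. I lowered it until the wrist force showed it was on the floor, at TCP height 0.0336 m against 0.0337 m expected, and only then let go. I then picked the small dish off the pedestal, set it upright in the middle of the white warmer's metal top and let go. Contact came at 0.0482 m as predicted, with about 7 N of press, which I relieved before opening.

In the last pictures the plate's outline fits flat inside the tray walls, and the dish is central and wholly on the metal disc. The bystanders in view looked unmoved; I compared those by eye only. The wrist force was near zero with the gripper well clear, and the clock stood at about 29 s of the 72 s allowed. No check failed; the camera and arm readings agreed to about 1–2 mm throughout.

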